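Pin a straightedge down along a test panel's edge for a sealant bead

TASK

Set up the bead jig: lay the aluminium straightedge on the jig's wooden base, flush against the near long edge of the grey test panel and covering the whole of that edge. Then swing the hinged hold-down bar down onto the straightedge so that its slot drops over the staple, and push the bent-handled locking pin across the bar, through the staple's loop, so that it sticks well out on both sides. Do not disturb the spirit level, the wooden lath and the tape measure, and leave everything at rest.

Things in the scene. Friction and masses are not known exactly. Their poses are not given: they have to be found in the camera images.
- jig: Bead jig, fixed to the worktop: plywood base 160 (x) x 320 (y) mm, top 15 mm above the worktop. Origin under its centre; x points away from the robot, y to the left. On the line x = -45 mm, the line of the hold-down bar: a steel hinge clevis at y +112, up to 55 mm above the worktop, and a steel staple at y -103, up to 66 mm.
- panel: Grey painted metal test panel, 100 (x) x 120 (y) x 8 mm, screwed flat onto the jig's base (it cannot move), up to 3 degrees askew to the jig. Origin at the centre of its underside, on the base's top. Its near long edge is its face at x = -50 mm, which runs along its y. Four washered screws stand up to 4 mm above its top, 14 mm in from the edges.
- straightedge: Loose aluminium straightedge of inverted-T section, 150 mm long (y), 0.19 kg, on its foot: foot 30 wide (x) x 9 mm high, central rib 12 mm wide (x) up to 26 mm. Origin at the centre of its underside; both long sides are alike. Flush, its origin is 65 mm from the panel's towards the panel's -x, its y along the panel's y, its underside on the base, 15 mm longer than the panel at each end.
- bar (a joint): Hinge angle (rad) of the steel hold-down bar: 0 level on the straightedge's rib, positive swung up, beyond 1.57 leaning back to the left, stop at 2.1. Stiff: stays where left, about 2 N at its grip moves it. Axis along the jig's x, 44 mm above the worktop, at the jig's (-45, +112) mm. Bar 30 wide x 6 mm thick; its slot, 215 mm from the hinge, drops over the staple.
- grip (a point): Centre of the black barrel grip across the free end of the hold-down bar, 248 mm from the hinge axis: a cylinder 22 mm in diameter and 42 mm long, its axis along the jig's x, so that it can be pinched by its flat ends. With the bar down it is 44 mm above the worktop, at the jig's (x -45, y -136) mm.
- loop (a point): Centre of the opening left in the staple above the lowered bar, 54 mm above the worktop; axes as the jig's. The pin goes through along x. Opening 15 mm wide (y) and 14 mm high, from the bar's top (47 mm above the worktop) to the staple's crown (61 to 66 mm). The staple is a U of steel strap 10 mm wide (x). The bar reaches 15 mm to either side of the loop in x.
- lock_pin: Loose steel locking pin, 35 g, lying flat: straight round shank 8 mm in diameter, 95 mm long, with a slightly pointed tip; at the other end a handle, an 8 mm rod bent off square by 28 mm. Origin on the worktop under the middle of the shank; x runs along the shank to the tip (+47.5 mm), the handle leaves x -47.5 mm towards -y. It balances near the middle of the shank.
- pin_shank (a point): The middle of the pin's shank, on its axis (4 mm above the worktop as it lies), axes as the pin's.
- spirit_level: Bystander: short white spirit level 22 x 214 x 42 mm standing on the worktop in front of the jig; origin at the centre of its underside.
- lath: Bystander: brown timber lath 24 x 155 x 14 mm; origin at the centre of its underside.
- tape_measure: Bystander: yellow and black tape measure 64 x 75 x 30 mm; origin at the centre of its underside.

How it is judged:
On the way, in this order (a step that is already met when the one before it is completed fails the run):
1. the straightedge lies on the base, flush against the panel's near edge and covering it (x of straightedge in the frame of panel between -0.067 and -0.0625 m and y of straightedge in the frame of panel between -0.0145 and 0.0145 m and z of straightedge in the frame of panel between -0.002 and 0.0025 m and angle between the y axis of straightedge and the y axis of panel, either way round below 0.018 rad and angle between straightedge's own z axis and vertical below 0.03 rad), for 0.2 s.
2. the hold-down bar is down on the straightedge, its slot over the staple (all of step 1 and value of joint bar between -0.03 and 0.03 rad), for 0.2 s.
3. the locking pin passes through the loop above the bar (all of step 2 and x of loop in the frame of pin_shank between -0.035 and 0.0275 m and y of loop in the frame of pin_shank between -0.008 and 0.008 m and z of loop in the frame of pin_shank between -0.008 and 0.008 m), for 0.2 s.
At the end, for the whole second after the job is handed in: Straightedge flat on the base, within 2 mm of the panel's near edge, parallel within 1 degree, centred within 14.5 mm; bar down on it (0.03 rad); pin through the loop above the bar (axis within 8 mm of its centre, 20 mm of shank past it at the tip side, 12 mm at the handle); all at rest (all of step 3 and linear speed of straightedge below 0.01 m/s and linear speed of lock_pin below 0.02 m/s); the robot touches nothing.
It fails at once if the spirit level is disturbed (moved more than 25 mm) (distance of spirit_level from where it was at the start of the episode above 0.025 m).
It fails at once if the lath is disturbed (moved more than 25 mm) (distance of lath from where it was at the start of the episode above 0.025 m).
It fails at once if the tape measure is disturbed (moved more than 25 mm) (distance of tape_measure from where it was at the start of the episode above 0.025 m).
It also fails if it takes over 72 s, if anything falls off the work surface, if the arm or the gripper's body presses on something with over 40 N, if the wrist force passes 120 N, or if a joint passes its speed limit or range.

ROBOT

A 7-joint arm with a two-finger parallel gripper is mounted at the origin on a cart in front of the work surface, level with it; the furniture and walls round the work are solid. World frame = base frame: x ahead of the robot, y to its left, z up, the work surface at z = 0. Lengths are in m, angles in rad, forces in N, time in s.
With the tool pointing down it reaches from about 0.425 to 0.925 m from the base axis. Payload 6.8 kg.
Tool frame: the origin (TCP) lies at the very end of the fingers, on their centre line; the grasp point (between the pads) lies 19 mm behind it; z points along the fingers, y is the line along which they close (so a half turn about z gives the same grasp; the last joint's range is limited). The gripper opens to 85 mm and grips with 20 to 120 N. Pads are 22 mm wide; open, the fingers measure 114 mm over their backs; the gripper's body (76 mm by 85 mm) begins 54 mm behind the grasp point. The pads swing forward as they close: fully open they stand 13 mm farther back than shut.
Start: joints at [1.099, 0.477, 0.022, 1.555, -0.011, 1.109, -0.083], TCP at [0.24, -0.631, 0.231] pointing down, gripper open.
Joint ranges: [-2.96, 2.96], [-0.34, 2.1], [-1.41, 1.46], [0.24, 2.44], [-1.37, 4.51], [0.17, 1.92], [-2.96, 2.96]. Speed limits (rad/s): [2.39, 2.39, 3.14, 3.14, 3.14, 3.14, 3.14].

INTERFACE

Orientations are given as a unit quaternion [w, x, y, z].
In Python, from station import bot gives the robot as it stands.
- The arm moves only by the tool apply_moves, never from a script. Its argument "deltas" is a list of rows, each a list of 3 entries, a list of its own where there are three numbers: the closure, from 0 (fully open) to 1 (shut), then the shift along the tool's x, y, z in units of 0.2 m (1.0 is 0.2 m), then the turn about the tool's z in units of 2 pi rad (1.0 is 2 pi rad). A call has 1 to 12 rows; each row is the pose to reach, as a shift and turn from the pose commanded when the call began, along the tool's axes at that moment, turning the shorter way round; what a row does not reach only later rows make up. A row lasts 1/10 s, in which the tool goes at most 50 mm and 8.59 degrees, less where a joint would pass 70% of its speed; a pose out of reach is approached as far as the arm can. A call with a number of a shift or a turn outside -1 to 1 is refused whole. A call with a gripper value outside its range is refused whole. The fingers move at their own pace and stop on an object; "squeeze" is the grip in N (left out, the last holds). Time passes only in rows, so rows that repeat a pose let the fingers close. It gives the time, the measured TCP pose, the force, the opening and the grip force at its end, in the units of the state.
- bot.get_obs(): the state, without advancing time (a new reading comes with each control period).
- bot.read_camera(name): name is "scene" or "top" or "wrist"; returns a dict with "color" (384x512x3 uint8, red, green, blue), "intrinsics" (3x3 intrinsics, pixels), "pose" (4x4, takes a point from camera to world coordinates); the wrist camera has in their place "hand_eye" (4x4, takes a point from camera to tool coordinates, whose origin is the TCP and whose axes are the flange's). Camera axes: x right, y down, z forward; pixel columns grow to the right and rows downward; lengths in m; the calibration is good to about 2 mm. A picture is of the moment at which its call begins: read the wrist's pose just before it. There is no depth.
- bot.hand_in(): hands the job in; it is judged then, once.
Trained networks look in a picture, given as the dict that the camera call returned (one of the last four; its "shot" number tells which), for a name from the list of things; names that differ only in an ending like _2 or _b are one class to them, and where a whole thing is asked for, a point or a joint stands for the part that bears it (a point fixed in the world has none). Each returns a list of dicts, best first, with "confidence" (0 to 1); they miss things now and then, are a little off and sometimes report something else, mostly with a low value. They report only what shows in the picture. A call takes as long as a camera call.
- bot.look_for(picture, target): "point" ([x, y, z] in m, in world coordinates, good to about 4 mm: the middle of the surface that is visible of it).
The state is a dict: "t": time; "q": joint angles; "joint_vel": joint speeds; "joint_torque": joint torques, N m; "eef_pos": TCP position; "tool_rot": TCP orientation; "contact_force": force on the tool from outside, world axes, zero at the start; "torque": the same for the moment, N m; "gripper_width": opening from 0.0 (shut) to 1.0 (fully open); "grasp_force": force on a finger pad.
Only numpy, scipy, OpenCV 4.12 (cv2) and the standard library are available. Lean on these libraries where they do the work, as an engineer would, in place of code of your own. Each camera call takes 0.05 s, during which the arm holds its last target. There are 200 camera calls.

## Working session

There is one attempt and no reset: what is moved stays moved. The work goes in short steps, Python scripts to look and compute and a tool call to move; the robot and the scene stay as the last step left them, time stands still between calls to the robot, and variables do not carry over. Pictures are saved under pics/ and viewed, at most 10 in all, crops included, and the job is handed in when it is done.

Besides the shell and the picture viewer there is one more tool, called after "Emit:" as name([rows], argument=value, ...), one row to a line, values as JSON. apply_moves: Moves the arm, as the interface text tells. Its arguments: {"type":"object","properties":{"deltas":{"type":"array","items":{"type":"array"}},"squeeze":{"type":"number"}},"required":["deltas"]}

```bash
mkdir -p pics; ls
cat > h.py <<'E'
import numpy as np, cv2
from station import bot
from scipy.spatial.transform import Rotation as R
def tool():
    o=bot.get_obs(); T=np.eye(4); q=np.array(o["tool_rot"])
    T[:3,:3]=R.from_quat(q[[1,2,3,0]]).as_matrix(); T[:3,3]=o["eef_pos"]; return T,o
def cam(n):
    T,_=tool(); p=bot.read_camera(n)
    p["W"]=np.array(p["pose"]) if "pose" in p else T@np.array(p["hand_eye"]); return p
def px2w(p,uv,z):
    K=np.array(p["intrinsics"]); d=p["W"][:3,:3]@np.linalg.solve(K,[uv[0],uv[1],1]); c=p["W"][:3,3]
    return c+d*(z-c[2])/d[2]
def w2px(p,X):
    c=np.linalg.inv(p["W"])@np.append(X,1); k=np.array(p["intrinsics"])@c[:3]; return k[:2]/k[2]
def save(p,n,crop=None,s=1):
    im=p["color"][:,:,::-1]
    if crop: im=im[crop[1]:crop[3],crop[0]:crop[2]]
    cv2.imwrite("pics/"+n+".png",cv2.resize(im,None,fx=s,fy=s,interpolation=cv2.INTER_CUBIC))
E
python3 - <<'E'
from h import *
np.set_printoptions(precision=4,suppress=True)
T,o=tool(); print(o); print(T)
for n in("top","scene"):
    p=cam(n); save(p,n,s=1.55); print(n,p["W"],p["intrinsics"])
    for t in "jig panel straightedge bar grip lock_pin spirit_level lath tape_measure".split():
        r=bot.look_for(p,t)
        print(t,[(np.round(x["point"],3),round(x["confidence"],2)) for x in r[:2]], [w2px(p,x["point"]) for x in r[:1]])
E
```

```text
pics
{'t': 0.0, 'q': array([ 1.0989,  0.4778,  0.0223,  1.5565, -0.0115,  1.1093, -0.0831]), 'joint_vel': array([-0.0016, -0.0008, -0.001 , -0.0025,  0.0026,  0.0018,  0.0009]), 'joint_torque': array([  0.0003, -59.6454,   1.608 , -28.1198,   0.0125,   0.0094,
         0.    ]), 'eef_pos': array([ 0.24  , -0.6303,  0.2303]), 'tool_rot': array([-0.0009,  0.9835,  0.1809, -0.0002]), 'contact_force': array([ 0.1549, -0.5523,  0.9141]), 'torque': array([ 0.0045, -0.039 , -0.0214]), 'grasp_force': 0.0, 'gripper_width': 0.9936714929926429}
[[ 0.9345  0.3559 -0.0008  0.24  ]
 [ 0.3559 -0.9345  0.0017 -0.6303]
 [-0.0001 -0.0019 -1.      0.2303]
 [ 0.      0.      0.      1.    ]]
top [[-0.0083 -0.993   0.1182  0.389 ]
 [-0.9999  0.0071 -0.0106 -0.1143]
 [ 0.0097 -0.1183 -0.9929  1.343 ]
 [ 0.      0.      0.      1.    ]] [[448.8644   0.     257.6327]
 [  0.     448.8644 191.9307]
 [  0.       0.       1.    ]]
jig [(array([0.55 , 0.072, 0.017]), 0.84)] [array([190.1546, 191.4231])]
panel [(array([0.592, 0.026, 0.021]), 0.64), (array([0.546, 0.072, 0.016]), 0.37)] [array([205.617 , 176.9911]
[... 965 characters left out ...]
0.54 , 0.092, 0.011]), 0.83)] [array([201.4565, 272.7839])]
panel [(array([0.589, 0.029, 0.024]), 0.72)] [array([198.548 , 236.1874])]
straightedge [(array([ 0.528, -0.382,  0.013]), 0.94), (array([0.511, 0.235, 0.264]), 0.27)] [array([304.7806, 133.4012])]
bar [(array([0.51 , 0.232, 0.263]), 0.56)] [array([141.5498, 279.5243])]
grip [(array([0.511, 0.231, 0.27 ]), 0.59)] [array([140.1106, 276.535 ])]
lock_pin [(array([ 0.556, -0.233,  0.007]), 0.71)] [array([269.4942, 167.2025])]
spirit_level [(array([0.384, 0.112, 0.038]), 0.76)] [array([264.5671, 312.6941])]
lath [] []
tape_measure [(array([ 0.691, -0.295,  0.03 ]), 0.75), (array([0.515, 0.234, 0.265]), 0.2)] [array([235.4954, 127.4193])]
```

View pics/top.png

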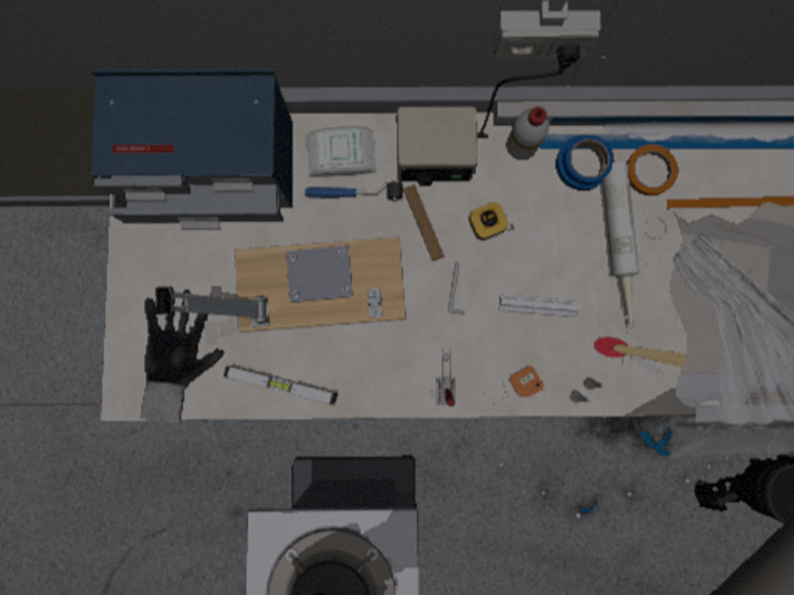

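View pics/scene.png

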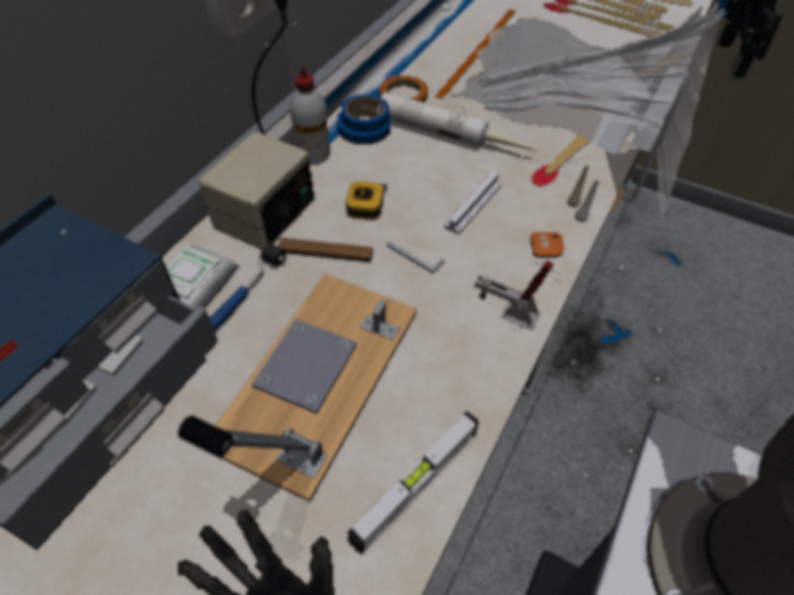

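The top view shows the straightedge at about (538,304), the pin at (455,290) with its tip up and handle down-right, and the jig at (235–405, 238–331). The bar leans back to the left with its grip at (163,299). Next I'll turn these pixels into poses and work out the first move.

```bash
cat >> h.py <<'E'
def go(xyz,yaw):
    "deltas (units) to reach world xyz & tool-x yaw(deg)"
    T,o=tool(); d=T[:3,:3].T@(np.array(xyz)-T[:3,3])/0.2
    y=np.degrees(np.arctan2(T[1,0],T[0,0])); a=-((yaw-y+180)%360-180)/360
    print("t",o["t"],"shift",np.round(d,4),"turn",round(a,4),"yaw now",round(y,2)); return d,a
E
python3 - <<'E'
from h import *
np.set_printoptions(precision=4,suppress=True)
p=cam("top"); f=lambda u,v,z:px2w(p,(u/1.55,v/1.55),z)
print("jig",[f(*c,.015)[:2] for c in((235,249),(401,238),(405,319),(239,331))])
print("panel",[f(*c,.023)[:2] for c in((287,250),(349,246),(352,297),(291,301))])
print("SE",[f(*c,.018)[:2] for c in((499,300),(578,308))])
print("pin",[f(*c,.004)[:2] for c in((457,263),(451,311),(464,312))])
print("level",[f(*c,.042)[:2] for c in((225,370),(337,398))])
w=cam("wrist"); print(w["hand_eye"],w["intrinsics"])
E
```

```text
jig [array([0.6438, 0.1885]), array([ 0.6634, -0.1327]), array([ 0.5055, -0.139 ]), array([0.4849, 0.1778])]
panel [array([0.6397, 0.0869]), array([ 0.6467, -0.0323]), array([ 0.5477, -0.038 ]), array([0.5409, 0.0782])]
SE [array([ 0.5405, -0.3198]), array([ 0.524 , -0.4712])]
pin [array([ 0.6154, -0.2417]), array([ 0.5214, -0.2284]), array([ 0.5192, -0.2535])]
level [array([0.4107, 0.1964]), array([ 0.3575, -0.0114])]
[[-0.0001 -0.9536 -0.3011  0.077 ]
 [ 1.     -0.0003  0.0005  0.0003]
 [-0.0006 -0.3011  0.9536 -0.1422]
 [ 0.      0.      0.      1.    ]] [[307.4437   0.     257.0935]
 [  0.     307.4437 197.6468]
 [  0.       0.       1.    ]]
```

Run:
```python
from h import *
go((0.40,-.51,.2),83.8)
go((0.532,-.3955,.2),83.8)
```

```text
t 1.1 shift [ 0.9618 -0.2803  0.1564] turn -0.1749 yaw now 20.84
t 1.1 shift [ 1.7823 -0.5806  0.1564] turn -0.1749 yaw now 20.84
```

Emit:
apply_moves([
  [0,[0.96,-0.28,0.15],-0.175],
  [0,[0.96,-0.28,0.15],-0.175],
  [0,[0.96,-0.28,0.15],-0.175],
  [0,[0.96,-0.28,0.15],-0.175],
  [0,[0.96,-0.28,0.15],-0.175],
  [0,[0.96,-0.28,0.15],-0.175],
  [0,[0.96,-0.28,0.15],-0.175],
  [0,[0.96,-0.28,0.15],-0.175],
])

```text
t: 1.9
eef_pos: [0.3997, -0.5102, 0.2013]
tool_rot: [-0.0, 0.742, 0.67, 0.0]
contact_force: [-0.8, 0.1, -0.0]
gripper_width: 1.0
grasp_force: 0.0
```

Run:
```python
from h import *
go((0.532,-.3955,.2),83.8)
```

```text
t 1.9 shift [0.6382 0.5992 0.0063] turn 0.0009 yaw now 84.13
```

Emit:
apply_moves([
  [0,[0.638,0.6,0],0.001],
  [0,[0.638,0.6,0],0.001],
  [0,[0.638,0.6,0],0.001],
  [0,[0.638,0.6,0],0.001],
  [0,[0.638,0.6,0],0.001],
  [0,[0.638,0.6,0],0.001],
])

```text
t: 2.5
eef_pos: [0.5328, -0.3961, 0.2012]
tool_rot: [-0.0, 0.746, 0.666, -0.0]
contact_force: [-0.5, -0.9, 0.2]
gripper_width: 1.001
grasp_force: 0.0
```

Run:
```python
from h import *
p=cam("wrist"); save(p,"w1",s=1.5); np.save("w1.npy",p["W"]); print(bot.get_obs()["eef_pos"])
for r in bot.look_for(p,"straightedge")[:1]: print(r,w2px(p,r["point"])*1.5)
```

```text
[ 0.53175887 -0.3973088   0.20116725]
{'point': [0.5324, -0.3924, 0.0126], 'confidence': 0.58} [384.29037375 255.27863823]
```

View pics/w1.png

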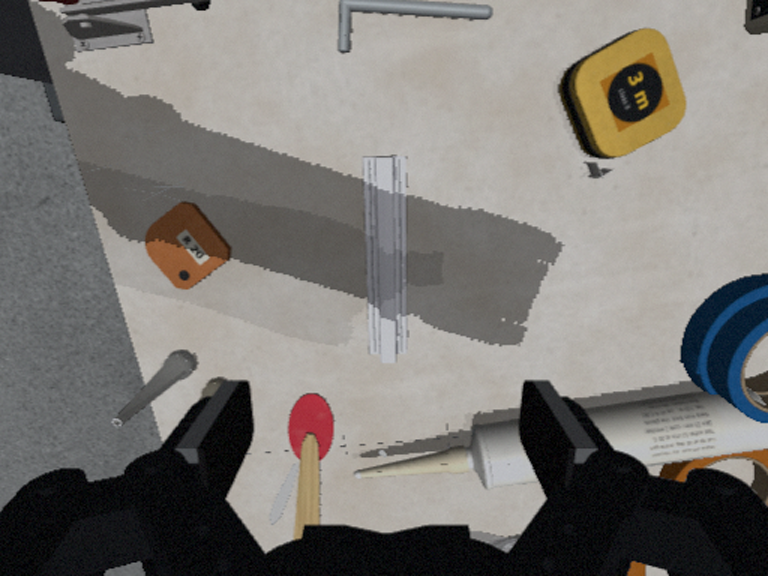

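The wrist view shows the rib from (385,157) to (389,361), almost vertical. At the top is the pin: its bend is near (345,8), its tip at (492,12) and its handle end at (345,50).

Run:
```python
from h import *
np.set_printoptions(precision=4,suppress=True)
p=dict(W=np.load("w1.npy"),intrinsics=[[307.44,0,257.09],[0,307.44,197.65],[0,0,1]])
f=lambda u,v,z:px2w(p,(u/1.5,v/1.5),z)
a,b=f(385.5,156,.026),f(389,362,.026); c=(a+b)/2; print(a,b,c,np.linalg.norm(a-b)); y=np.degrees(np.arctan2(*(a-b)[1::-1]));print("yaw of y",y)
print("pin",f(341,8,.004),f(492,12,.004),f(345,52,.004))
go((c[0],c[1],.013),y)
```

```text
[ 0.5411 -0.3233  0.026 ] [ 0.527  -0.4716  0.026 ] [ 0.534  -0.3975  0.026 ] 0.1490172036243754
yaw of y 84.54681952461786
pin [ 0.5229 -0.2297  0.004 ] [ 0.6195 -0.2429  0.004 ] [ 0.5219 -0.2552  0.004 ]
t 2.6 shift [0.0051 0.0145 0.9409] turn -0.0034 yaw now 83.34
```

Emit:
apply_moves([
  [0,[0.005,0.0145,0.3],-0.003],
  [0,[0.005,0.0145,0.6],-0.003],
  [0,[0.005,0.0145,0.85],-0.003],
  [0,[0.005,0.0145,0.94],-0.003],
  [0,[0.005,0.0145,0.94],-0.003],
  [0.6,[0.005,0.0145,0.94],-0.003],
  [1,[0.005,0.0145,0.94],-0.003],
  [1,[0.005,0.0145,0.94],-0.003],
  [1,[0.005,0.0145,0.94],-0.003],
  [1,[0.005,0.0145,0.94],-0.003],
  [1,[0.005,0.0145,0.94],-0.003],
  [1,[0.005,0.0145,0.94],-0.003],
], squeeze=40)

```text
t: 3.8
eef_pos: [0.5362, -0.3961, 0.0147]
tool_rot: [0.001, 0.74, 0.673, 0.0]
contact_force: [-1.3, 0.7, 7.4]
gripper_width: 0.127
grasp_force: 41.3
```

Emit:
apply_moves([
  [1,[0,0,-0.2],0],
  [1,[0,0,-0.4],0],
  [1,[0.2,0,-0.6],0],
  [1,[0.5,0,-0.7],0],
  [1,[0.75,0,-0.7],0],
  [1,[1,0,-0.7],0],
  [1,[1,0,-0.7],0],
])

```text
t: 4.5
eef_pos: [0.5555, -0.1894, 0.1541]
tool_rot: [-0.001, 0.737, 0.676, 0.001]
contact_force: [0.2, 0.2, -1.0]
gripper_width: 0.125
grasp_force: 40.3
```

Run:
```python
from h import *
go((.505,-.01,.155),93.4)
```

```text
t 4.5 shift [ 0.8714 -0.3296 -0.0024] turn -0.0234 yaw now 84.99
```

Emit:
apply_moves([
  [1,[0.25,-0.08,0],-0.006],
  [1,[0.5,-0.16,0],-0.012],
  [1,[0.75,-0.24,0],-0.018],
  [1,[0.87,-0.33,0],-0.0234],
  [1,[0.87,-0.33,0],-0.0234],
  [1,[0.87,-0.33,0],-0.0234],
])

```text
t: 5.1
eef_pos: [0.5051, -0.0164, 0.1535]
tool_rot: [0.0, 0.688, 0.726, -0.0]
contact_force: [1.2, -0.2, -1.1]
gripper_width: 0.129
grasp_force: 40.3
```

Run:
```python
from h import *
p=cam("wrist"); save(p,"w2",s=1.5); np.save("w2.npy",p["W"]); print(bot.get_obs()["eef_pos"])
```

```text
[ 0.50555052 -0.01767995  0.1534186 ]
```

View pics/w2.png

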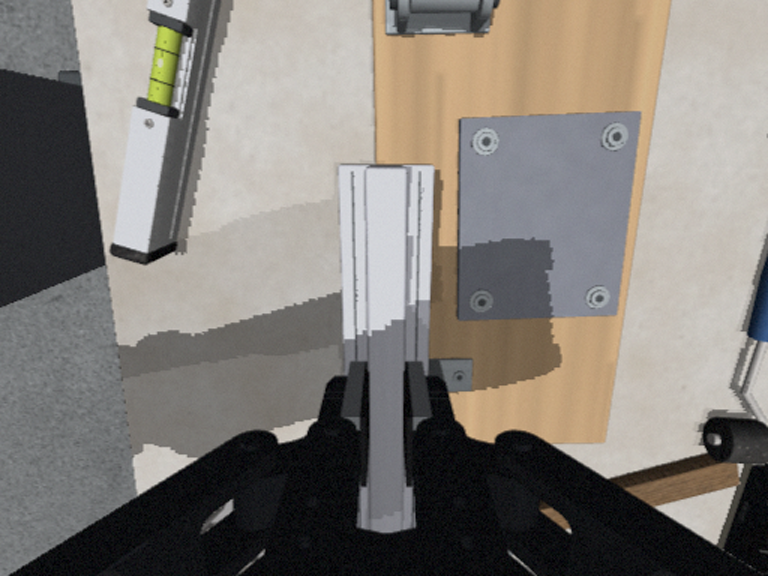

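The panel's corners are at (459,119), (640,112), (617,316) and (459,321). The straightedge sits square in the fingers, its rib centred at about u=387, and its end is at v=165.

Run:
```python
from h import *
np.set_printoptions(precision=4,suppress=True)
p=dict(W=np.load("w2.npy"),intrinsics=[[307.44,0,257.09],[0,307.44,197.65],[0,0,1]])
f=lambda u,v,z:px2w(p,(u/1.5,v/1.5),z)
nl,fl,fr,nr=[f(*c,.023) for c in((459,119),(640,112),(617,316),(459,321))]
print(nl,fl,fr,nr,np.linalg.norm(nl-nr),np.linalg.norm(fl-nl))
d=nl-nr; y=np.degrees(np.arctan2(d[1],d[0])); d/=np.linalg.norm(d); n=np.array([d[1],-d[0],0])
d2=fl-fr; print("yaw near, far",y,np.degrees(np.arctan2(d2[1],d2[0])))
m=(nl+nr)/2; print("near mid",m,"SE target",m-n*.015)
print("jig near-left edge",f(376,170,.015),f(374,40,.015),"far right",f(606,442,.015),f(668,10,.015))
# SE end in world: rib top z = tcp + ~.0113
z=.1535+.0113
e=f(386.5,165,z); print("SE end",e, "from tcp",np.linalg.inv(p["W"])@np.append(e,1))
T,o=tool(); print("SE end in tool", T[:3,:3].T@(e-T[:3,3]))
```

```text
[0.5408 0.0789 0.023 ] [0.64   0.0879 0.023 ] [ 0.6519 -0.0311  0.023 ] [ 0.5529 -0.0398  0.023 ] 0.11932885748549675 0.09959169758009297
yaw near, far 95.84546179719332 95.71353678859288
near mid [0.5469 0.0196 0.023 ] SE target [0.5319 0.0181 0.023 ]
jig near-left edge [0.4961 0.049  0.015 ] [0.4918 0.1169 0.015 ] far right [ 0.6681 -0.1285  0.015 ] [0.6478 0.1397 0.015 ]
SE end [0.5014 0.0565 0.1648] from tcp [ 0.0002 -0.0359  0.1259  1.    ]
SE end in tool [ 0.0743 -0.0003 -0.0114]
```

Run:
```python
from h import *
n=np.array([.9948,.102,0]); t=np.array([.5319,.0181,0])
go(t-n*.007+[0,0,.035],95.8); go(t-n*.007+[0,0,.0295],95.8)
```

```text
t 5.15 shift [0.1705 0.1057 0.592 ] turn -0.0079 yaw now 92.95
t 5.15 shift [0.1705 0.1057 0.6195] turn -0.0079 yaw now 92.95
```

Emit:
apply_moves([
  [1,[0.17,0.105,0.1],-0.008],
  [1,[0.17,0.105,0.3],-0.008],
  [1,[0.17,0.105,0.45],-0.008],
  [1,[0.17,0.105,0.55],-0.008],
  [1,[0.17,0.105,0.59],-0.008],
  [1,[0.17,0.105,0.605],-0.008],
  [1,[0.17,0.105,0.605],-0.008],
  [1,[0.17,0.105,0.605],-0.008],
])

```text
t: 5.95
eef_pos: [0.5256, 0.0178, 0.0334]
tool_rot: [0.001, 0.67, 0.742, 0.001]
contact_force: [0.1, 0.0, -1.6]
gripper_width: 0.122
grasp_force: 40.2
```

Run:
```python
from h import *
n=np.array([.9948,.102,0]); t=np.array([.5319,.0181,0])
print(bot.get_obs()["contact_force"])
go(t+[0,0,.0295],95.8)
```

```text
[ 0.05707269  0.00216654 -1.6183223 ]
t 5.95 shift [-0.0018  0.0313  0.0194] turn 0.0001 yaw now 95.83
```

Emit:
apply_moves([
  [1,[0,0,0.01],0],
  [1,[0,0,0.02],0],
  [1,[0,0,0.022],0],
  [1,[0,0,0.022],0],
])

```text
t: 6.35
eef_pos: [0.5254, 0.018, 0.0296]
tool_rot: [0.001, 0.67, 0.742, 0.0]
contact_force: [-3.7, -0.6, 13.6]
gripper_width: 0.125
grasp_force: 42.2
```

Emit:
apply_moves([
  [1,[0,0.01,-0.003],0],
  [1,[0,0.02,-0.003],0],
  [1,[0,0.03,-0.003],0],
  [1,[0,0.035,-0.003],0],
  [1,[0,0.04,-0.003],0],
  [1,[0,0.04,-0.003],0],
])

```text
t: 6.95
eef_pos: [0.5257, 0.018, 0.0296]
tool_rot: [-0.003, 0.67, 0.742, -0.006]
contact_force: [-24.2, -1.6, 37.3]
gripper_width: 0.125
grasp_force: 45.0
```

Emit:
apply_moves([
  [1,[0,0.01,-0.02],0],
  [1,[0,0.0,-0.025],0],
  [1,[0,0.0,-0.025],0],
])

```text
t: 7.25
eef_pos: [0.5317, 0.0189, 0.0335]
tool_rot: [-0.0, 0.67, 0.742, -0.0]
contact_force: [-3.6, 0.5, 0.0]
gripper_width: 0.125
grasp_force: 40.4
```

Run:
```python
from h import *
p=cam("wrist"); save(p,"w3",s=1.5); np.save("w3.npy",p["W"]); print(bot.get_obs()["eef_pos"],bot.get_obs()["contact_force"])
```

```text
[0.53172001 0.01888056 0.0333269 ] [-4.6732069   0.57900212  0.62724525]
```

View pics/w3.png

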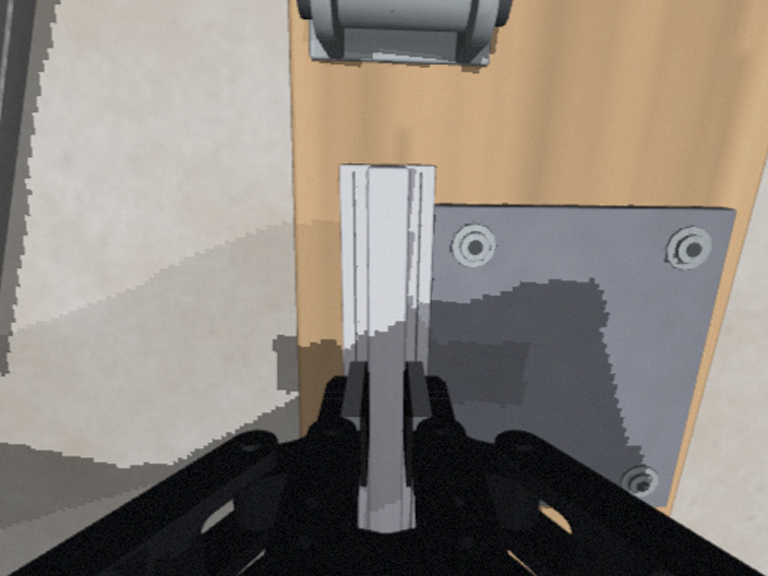

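The straightedge's foot now lies along the panel edge (u≈435), held about 4 mm above the base with a light push. Now I'll ease off the push and lower it.

Emit:
apply_moves([
  [1,[0,-0.004,0.005],0],
  [1,[0,-0.004,0.012],0],
  [1,[0,-0.004,0.018],0],
  [1,[0,-0.004,0.019],0],
  [1,[0,-0.004,0.019],0],
])

```text
t: 7.8
eef_pos: [0.5317, 0.0186, 0.0298]
tool_rot: [0.0, 0.67, 0.742, -0.0]
contact_force: [-5.4, -0.4, 4.4]
gripper_width: 0.123
grasp_force: 41.0
```

Now to open and rise in small steps.

Emit:
apply_moves([
  [0.8,[0,0,0],0],
  [0.6,[0,0,0],0],
  [0.5,[0,0,0],0],
  [0.5,[0,0,-0.1],0],
  [0.4,[0,0,-0.4],0],
  [0.4,[0,0,-0.7],0],
  [0.4,[0,0,-0.9],0],
  [0.4,[0,0,-0.9],0],
])

```text
t: 8.6
eef_pos: [0.5356, 0.0197, 0.216]
tool_rot: [0.004, 0.67, 0.742, 0.004]
contact_force: [0.5, -0.2, 0.2]
gripper_width: 0.596
grasp_force: 0.0
```

Run:
```python
from h import *
p=cam("wrist"); save(p,"w4",s=1.5); np.save("w4.npy",p["W"]); print(bot.get_obs()["eef_pos"],bot.get_obs()["contact_force"])
q=cam("scene"); 
for n,c in (("w",p),("s",q)):
    for t in("grip","bar"):
        for r in bot.look_for(c,t)[:2]: print(n,t,r,w2px(c,r["point"]))
save(q,"s2",s=1.5)
```

```text
[0.53503501 0.01934854 0.21488376] [-0.12194164  0.05599416 -0.02770597]
w grip {'point': [0.5205, 0.1458, 0.0826], 'confidence': 0.58} [252.46649351  34.71248382]
w bar {'point': [0.5219, 0.1462, 0.0819], 'confidence': 0.56} [254.2442909   34.54070673]
w bar {'point': [0.5949, 0.0307, 0.0201], 'confidence': 0.25} [308.62145555 167.41689613]
s grip {'point': [0.5121, 0.2315, 0.2688], 'confidence': 0.57} [139.4533002  276.82371827]
s bar {'point': [0.5103, 0.2336, 0.2646], 'confidence': 0.6} [140.20101916 280.16862888]
s bar {'point': [0.5485, -0.229, 0.005], 'confidence': 0.5} [271.24936738 169.84958889]
```

View pics/w4.png

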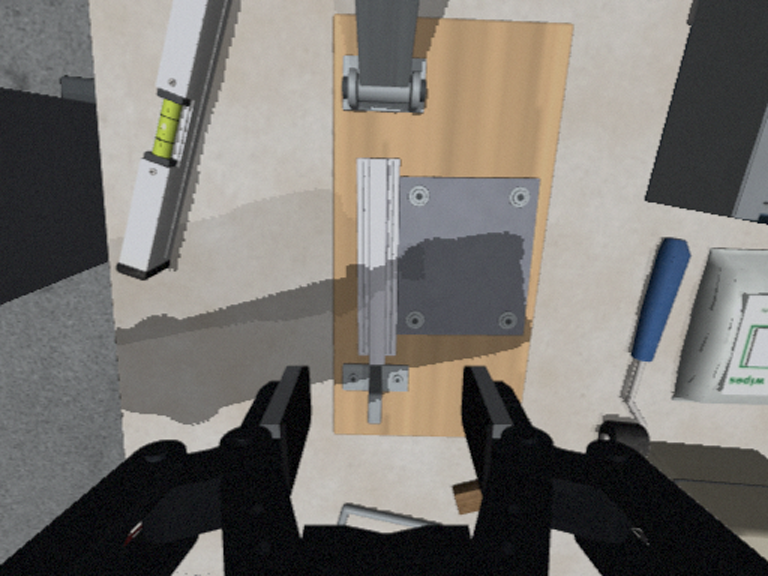

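The straightedge lies flush. Base corners are at (334,15), (573,23) and (334,434), the staple's plate at (376,378), and the clevis pin from (344,90) to (427,90).

Run:
```python
from h import *
np.set_printoptions(precision=4,suppress=True)
p=dict(W=np.load("w4.npy"),intrinsics=[[307.44,0,257.09],[0,307.44,197.65],[0,0,1]])
f=lambda u,v,z:px2w(p,(u/1.5,v/1.5),z)
P={(-.08,.16):(334,15),(.08,.16):(573,23),(-.08,-.16):(334,434),(-.08,0):(333,200)}
print({k:f(*v,.015)[:2] for k,v in P.items()})
A=[];b=[]
for (k,v) in list(P.items())[:3]:
    w=f(*v,.015)[:2]; A+=[[1,0,k[0],-k[1]],[0,1,k[1],k[0]]]; b+=list(w)
s=np.linalg.lstsq(np.array(A),np.array(b),rcond=None)[0]; print(s,"yaw",np.degrees(np.arctan2(s[3],s[2])),"scale",np.hypot(s[2],s[3]))
yaw=np.arctan2(s[3],s[2]); c,n=np.cos(yaw),np.sin(yaw)
J=lambda x,y:np.array([s[0]+c*x-n*y,s[1]+n*x+c*y])
print("staple",J(-.045,-.103),"seen plate",f(376,378,.017)[:2])
print("hinge",J(-.045,.112),"seen",f(385.5,90,.044)[:2])
for x,z in((-.05,.066),(-.04,.066)): print("crown px",[w2px(p,[*J(x,y),z])*1.5 for y in(-.113,-.093)])
a=f(378,158,.041);e=f(376,355,.041); print("SE",a,e,(a+e)/2, np.linalg.norm(a-e),np.degrees(np.arctan2(*(a-e)[1::-1])))
H=J(-.045,.112); 
for t in(0,1.57,1.97): print("grip",t,J(-.045,.112-.248*np.cos(t)),.044+.248*np.sin(t))
```

```text
{(-0.08, 0.16): array([0.488 , 0.1766]), (0.08, 0.16): array([0.645 , 0.1885]), (-0.08, -0.16): array([ 0.5097, -0.1399]), (-0.08, 0): array([0.4954, 0.0579])}
[0.5777 0.0242 0.9889 0.0709] yaw 4.099308429550957 scale 0.9914126868000632
staple [ 0.5402 -0.0817] seen plate [ 0.5405 -0.0821]
hinge [0.5248 0.1327] seen [0.526 0.132]
crown px [array([367.8883, 421.5361]), array([368.4264, 397.1377])]
crown px [array([381.64  , 421.8121]), array([382.4301, 397.4343])]
SE [0.5253 0.0909 0.041 ] [ 0.5376 -0.0504  0.041 ] [0.5315 0.0203 0.041 ] 0.14185150405391883 94.97216474242678
grip 0 [ 0.5425 -0.1146] 0.044
grip 1.57 [0.5248 0.1325] 0.29199992136709496
grip 1.97 [0.5179 0.2289] 0.27249995993546605
```

View pics/s2.png

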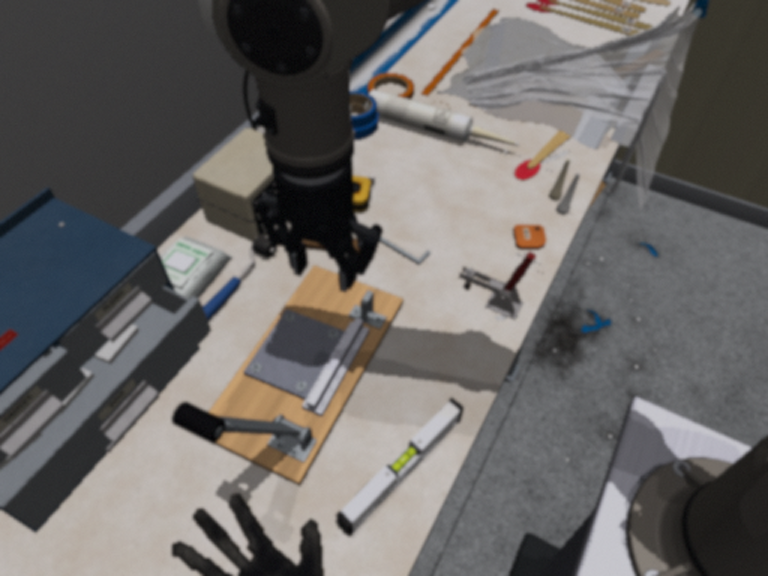

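```bash
cat >> h.py <<'E'
YAW=np.radians(4.1)
def J(x,y): c,n=np.cos(YAW),np.sin(YAW); return np.array([.5777+c*x-n*y,.0242+n*x+c*y])
def G(t,r=.248): return np.array([*J(-.045,.112-r*np.cos(t)),.044+r*np.sin(t)])
E
python3 - <<'E'
from h import *
np.set_printoptions(precision=4,suppress=True)
p=cam("scene")
for t in(1.8,1.9,1.95,2.0,2.05,2.1): print(t,G(t),w2px(p,G(t))*1.5)
q=cam("top")
for r in bot.look_for(q,"grip")[:1]: print(r)
for t in(1.9,2.0,2.1): print(t,w2px(q,G(t))*1.55)
go(G(1.97)+[0,0,.06],94.1)
go(G(1.97)+[0,0,-.015],94.1)
E
```

```text
1.8 [0.5208 0.1889 0.2855] [228.317  364.2268]
1.9 [0.5191 0.2127 0.2787] [214.3528 389.444 ]
1.95 [0.5182 0.2243 0.2744] [207.6236 402.5609]
2.0 [0.5174 0.2356 0.2695] [201.1204 415.9243]
2.05 [0.5166 0.2467 0.2641] [194.885  429.4592]
2.1 [0.5159 0.2576 0.2581] [188.958  443.0872]
{'point': [0.5164, 0.2033, 0.2003], 'confidence': 0.63}
1.9 [179.0602 296.8651]
2.0 [165.9522 298.7318]
2.1 [154.2075 300.6813]
t 9.05 shift [ 1.0517  0.0407 -0.6212] turn 0.0049 yaw now 95.88
t 9.05 shift [ 1.0516  0.0416 -0.2462] turn 0.0049 yaw now 95.88
```

Emit:
apply_moves([
  [0.2,[0.1,0,-0.3],0.005],
  [0,[0.3,0,-0.55],0.005],
  [0,[0.6,0.02,-0.65],0.005],
  [0,[0.85,0.03,-0.65],0.005],
  [0,[1,0.04,-0.65],0.005],
  [0,[1,0.04,-0.65],0.005],
  [0,[1,0.04,-0.65],0.005],
])

```text
t: 9.75
eef_pos: [0.5183, 0.2217, 0.3392]
tool_rot: [-0.001, 0.68, 0.734, 0.0]
contact_force: [0.3, -0.9, -0.3]
gripper_width: 0.999
grasp_force: 0.0
```

Run:
```python
from h import *
go(G(2.015)+[0,0,-.013],94.1)
```

```text
t 9.75 shift [0.0861 0.0016 0.4214] turn 0.0008 yaw now 94.38
```

Emit:
apply_moves([
  [0,[0.086,0.002,0.05],0.001],
  [0,[0.086,0.002,0.2],0.001],
  [0,[0.086,0.002,0.35],0.001],
  [0,[0.086,0.002,0.42],0.001],
  [0.2,[0.086,0.002,0.42],0.001],
  [0.4,[0.086,0.002,0.42],0.001],
  [0.6,[0.086,0.002,0.42],0.001],
  [0.6,[0.086,0.002,0.42],0.001],
  [0.6,[0.086,0.002,0.42],0.001],
], squeeze=20)

```text
t: 10.65
eef_pos: [0.5174, 0.2369, 0.2573]
tool_rot: [-0.001, 0.684, 0.73, 0.0]
contact_force: [-6.1, 1.0, 2.8]
gripper_width: 0.484
grasp_force: 24.1
```

Run:
```python
from h import *
T,o=tool(); off=T[:3,3]-G(2.015); print(off)
for t in np.arange(2.015,1.05,-.12): print(round(t,3),np.round(T[:3,:3].T@(G(t)-G(2.015))/.2,3))
```

```text
[ 0.00016851 -0.00212257 -0.01067425]
2.015 [0. 0. 0.]
1.895 [-0.138  0.001 -0.056]
1.775 [-0.281  0.002 -0.095]
1.655 [-0.428  0.003 -0.116]
1.535 [-0.577  0.003 -0.12 ]
1.415 [-0.725  0.004 -0.106]
1.295 [-0.87   0.005 -0.074]
1.175 [-1.011  0.006 -0.025]
1.055 [-1.144  0.007  0.04 ]
```

Emit:
apply_moves([
  [0.6,[-0.07,0,-0.03],0],
  [0.6,[-0.138,0.001,-0.056],0],
  [0.6,[-0.21,0.001,-0.078],0],
  [0.6,[-0.281,0.002,-0.095],0],
  [0.6,[-0.354,0.002,-0.107],0],
  [0.6,[-0.428,0.003,-0.116],0],
  [0.6,[-0.502,0.003,-0.12],0],
  [0.6,[-0.577,0.003,-0.12],0],
  [0.6,[-0.65,0.004,-0.115],0],
  [0.6,[-0.725,0.004,-0.106],0],
  [0.6,[-0.8,0.005,-0.092],0],
  [0.6,[-0.87,0.005,-0.074],0],
])

```text
t: 11.85
eef_pos: [0.5294, 0.062, 0.2714]
tool_rot: [-0.001, 0.684, 0.73, -0.001]
contact_force: [-5.5, 1.6, 0.5]
gripper_width: 0.488
grasp_force: 22.3
```

Run:
```python
from h import *
T,o=tool(); off=T[:3,3]-G(1.295); print(off,o["contact_force"],o["gripper_width"])
for t in np.arange(1.295,.2,-.1): print(round(t,3),np.round(T[:3,:3].T@(G(t)-G(1.295))/.2,3))
```

```text
[-0.00020786 -0.00337441 -0.01127733] [-5.535088    1.64789259  0.53062533] 0.4880908445032363
1.295 [0. 0. 0.]
1.195 [-0.117  0.001  0.04 ]
1.095 [-0.23   0.002  0.091]
0.995 [-0.338  0.002  0.153]
0.895 [-0.438  0.003  0.226]
0.795 [-0.531  0.004  0.308]
0.695 [-0.615  0.005  0.399]
0.595 [-0.689  0.005  0.498]
0.495 [-0.754  0.006  0.604]
0.395 [-0.807  0.006  0.716]
0.295 [-0.849  0.007  0.832]
```

Emit:
apply_moves([
  [0.6,[-0.06,0,0.018],0],
  [0.6,[-0.117,0.001,0.04],0],
  [0.6,[-0.23,0.002,0.091],0],
  [0.6,[-0.338,0.002,0.153],0],
  [0.6,[-0.438,0.003,0.226],0],
  [0.6,[-0.531,0.004,0.308],0],
  [0.6,[-0.615,0.005,0.399],0],
  [0.6,[-0.689,0.005,0.498],0],
  [0.6,[-0.754,0.006,0.604],0],
  [0.6,[-0.807,0.006,0.716],0],
  [0.6,[-0.849,0.007,0.832],0],
  [0.6,[-0.849,0.007,0.832],0],
])

```text
t: 13.05
eef_pos: [0.5413, -0.1122, 0.1023]
tool_rot: [-0.0, 0.686, 0.728, -0.003]
contact_force: [-5.0, -7.2, -0.5]
gripper_width: 0.489
grasp_force: 28.1
```

Run:
```python
from h import *
T,o=tool(); off=T[:3,3]-G(.295); print(off,o["contact_force"],o["gripper_width"])
for t in (.2,.1,.05,0,-.02): print(round(t,3),np.round(T[:3,:3].T@(G(t)-G(.295))/.2,3))
```

```text
[-0.00044008 -0.00819508 -0.01380182] [-5.0071335  -7.21299655 -0.53561386] 0.4887231070286422
0.2 [-0.028  0.001  0.114]
0.1 [-0.047  0.001  0.237]
0.05 [-0.051  0.002  0.299]
0 [-0.052  0.002  0.361]
-0.02 [-0.052  0.002  0.385]
```

Emit:
apply_moves([
  [0.6,[-0.01,0.001,0.06],0],
  [0.6,[-0.018,0.001,0.114],0],
  [0.6,[-0.028,0.001,0.18],0],
  [0.6,[-0.033,0.001,0.237],0],
  [0.6,[-0.035,0.002,0.3],0],
  [0.6,[-0.035,0.002,0.33],0],
  [0.6,[-0.035,0.002,0.35],0],
  [0.6,[-0.035,0.002,0.35],0],
])

```text
t: 13.85
eef_pos: [0.542, -0.1219, 0.0341]
tool_rot: [0.001, 0.686, 0.728, -0.004]
contact_force: [-4.3, -15.9, -0.9]
gripper_width: 0.482
grasp_force: 35.9
```

Emit:
apply_moves([
  [0.6,[-0.015,0,0],0],
  [0.6,[-0.03,0,0.01],0],
  [0.6,[-0.03,0,0.02],0],
  [0.6,[-0.03,0,0.02],0],
])

```text
t: 14.25
eef_pos: [0.5421, -0.1222, 0.03]
tool_rot: [-0.001, 0.685, 0.729, -0.002]
contact_force: [-6.0, -2.6, -1.6]
gripper_width: 0.489
grasp_force: 35.9
```

Run:
```python
from h import *
p=cam("wrist"); save(p,"w5",s=1.5); np.save("w5.npy",p["W"]); print(bot.get_obs()["eef_pos"],bot.get_obs()["contact_force"])
```

```text
[ 0.54212205 -0.12217136  0.0300426 ] [-5.52828138 -2.19492683 -1.52120237]
```

View pics/w5.png

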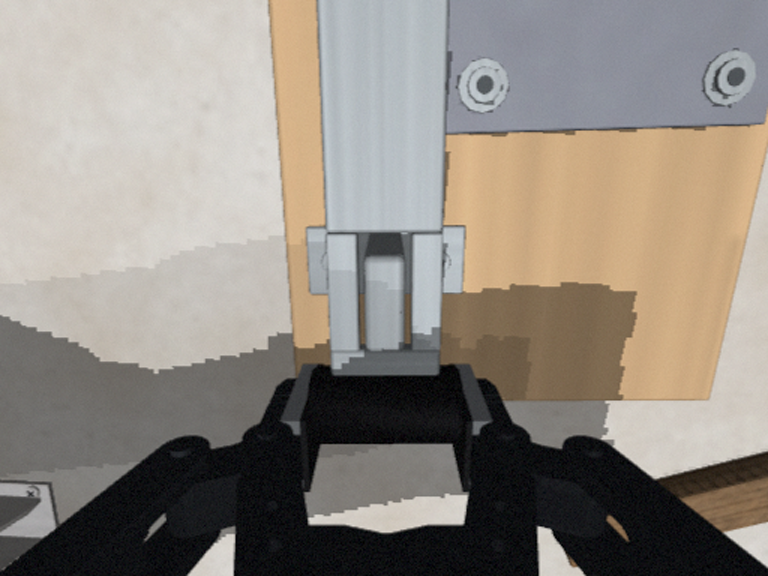

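The slot has dropped over the staple, and the crown shows inside it at (385,300). Now I'll press down until it makes contact.

Emit:
apply_moves([
  [0.6,[0,0,0.01],0],
  [0.6,[0,0,0.02],0],
  [0.6,[0,0,0.025],0],
  [0.6,[0,0,0.025],0],
], squeeze=40)

```text
t: 14.7
eef_pos: [0.5421, -0.1223, 0.0251]
tool_rot: [-0.001, 0.685, 0.729, -0.002]
contact_force: [-5.8, -2.6, -1.2]
gripper_width: 0.486
grasp_force: 40.7
```

Emit:
apply_moves([
  [0.6,[0,0,0.01],0],
  [0.6,[0,0,0.018],0],
  [0.6,[0,0,0.025],0],
  [0.6,[0,0,0.025],0],
])

```text
t: 15.1
eef_pos: [0.5421, -0.1224, 0.0201]
tool_rot: [-0.001, 0.685, 0.729, -0.002]
contact_force: [-6.1, -2.9, -1.0]
gripper_width: 0.486
grasp_force: 40.9
```

Run:
```python
from h import *
W=np.load("w5.npy");K=np.array([[307.44,0,257.09],[0,307.44,197.65],[0,0,1]])
for (u0,u1,v) in((331,439,374),(327,442,233),(319,448,0)):
    z=307.44*.03/((u1-u0)/1.5); c=np.linalg.solve(K,[(u0+u1)/3,v/1.5,1])*z; print((W@np.append(c,1))[:3])
p=cam("wrist"); save(p,"w6",s=1.5); np.save("w6.npy",p["W"])
```

```text
[ 0.54090783 -0.10454146  0.05655919]
[ 0.53836177 -0.06596278  0.05242097]
[ 0.53478808 -0.01220123  0.04895227]
```

View pics/w6.png

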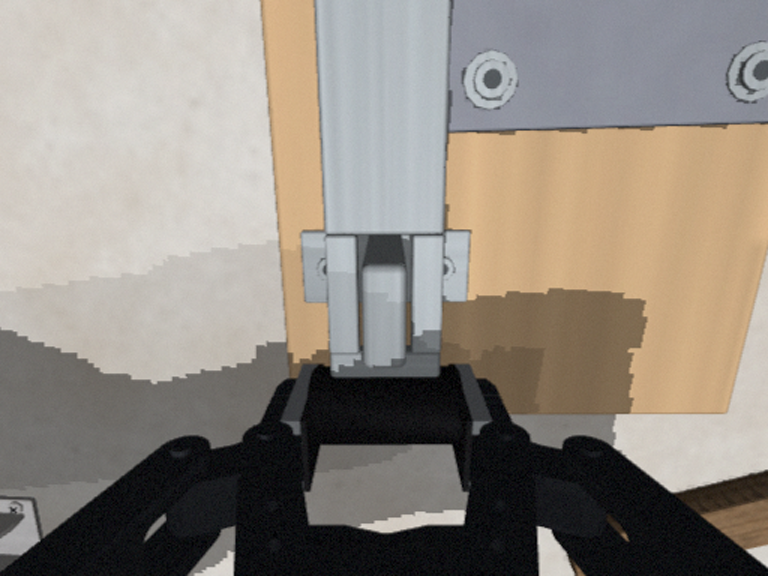

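The bar follows the tool, since its place in the picture hasn't changed. From the picture's geometry it is nearly level, so I'll press a little further.

Emit:
apply_moves([
  [0.6,[0,0,0.006],0],
  [0.6,[0,0,0.012],0],
  [0.6,[0,0,0.016],0],
  [0.6,[0,0,0.016],0],
])

```text
t: 15.55
eef_pos: [0.5421, -0.1223, 0.0176]
tool_rot: [-0.001, 0.685, 0.729, -0.002]
contact_force: [-7.0, -2.0, 5.7]
gripper_width: 0.488
grasp_force: 41.7
```

Emit:
apply_moves([
  [0.3,[0,0,0],0],
  [0.2,[0,0,0],0],
  [0.2,[0,0,-0.1],0],
  [0.2,[0,0,-0.3],0],
  [1,[0.04,0,-0.45],0],
  [1,[0.04,0,-0.45],0],
  [1,[0.04,0,-0.45],0],
  [1,[0.04,0,-0.45],0],
  [1,[0.04,0,-0.35],0],
  [1,[0.04,0,-0.27],0],
  [1,[0.04,0,-0.22],0],
  [1,[0.04,0,-0.22],0],
])

```text
t: 16.75
eef_pos: [0.5422, -0.112, 0.0587]
tool_rot: [-0.002, 0.684, 0.73, -0.001]
contact_force: [-0.0, 0.2, 0.2]
gripper_width: 0.0
grasp_force: 0.0
```

Emit:
apply_moves([
  [1,[0,0,0.01],0],
  [1,[0,0,0.02],0],
  [1,[0,0,0.025],0],
  [1,[0,0,0.025],0],
])

```text
t: 17.15
eef_pos: [0.544, -0.1122, 0.0562]
tool_rot: [0.0, 0.684, 0.73, 0.0]
contact_force: [0.3, 0.1, -0.4]
gripper_width: -0.0
grasp_force: 0.0
```

Emit:
apply_moves([
  [1,[0,0,0.005],0],
  [1,[0,0,0.01],0],
  [1,[0,0,0.015],0],
  [1,[0,0,0.015],0],
])

```text
t: 17.55
eef_pos: [0.5443, -0.1122, 0.0548]
tool_rot: [0.001, 0.684, 0.73, -0.0]
contact_force: [-5.6, 0.9, 18.0]
gripper_width: -0.002
grasp_force: 8.5
```

Run:
```python
from h import *
print(bot.get_obs()["q"]); go((.53,-.233,.16),-7.8)
```

```text
[ 0.38658223  0.54353804 -0.37800229  1.95805583  0.30456074  0.69402884
 -0.11335852]
t 17.55 shift [-0.5987 -0.1098 -0.5257] turn 0.2819 yaw now 93.7
```

Emit:
apply_moves([
  [1,[0,0,-0.15],0],
  [1,[-0.05,-0.02,-0.35],0.02],
  [1,[-0.2,-0.05,-0.52],0.044],
  [0.6,[-0.4,-0.08,-0.52],0.068],
  [0.3,[-0.6,-0.11,-0.52],0.092],
  [0,[-0.6,-0.11,-0.52],0.116],
  [0,[-0.6,-0.11,-0.52],0.14],
  [0,[-0.6,-0.11,-0.52],0.164],
  [0,[-0.6,-0.11,-0.52],0.188],
  [0,[-0.6,-0.11,-0.52],0.212],
  [0,[-0.6,-0.11,-0.52],0.236],
  [0,[-0.6,-0.11,-0.52],0.282],
])

```text
t: 18.75
eef_pos: [0.5296, -0.2332, 0.157]
tool_rot: [-0.0, 1.0, 0.002, 0.0]
contact_force: [0.4, -0.0, -1.0]
gripper_width: 0.996
grasp_force: 0.0
```

Run:
```python
from h import *
go((.53,-.233,.16),-7.8)
```

```text
t 18.75 shift [ 0.002  -0.0008 -0.015 ] turn 0.0223 yaw now 0.21
```

Emit:
apply_moves([
  [0,[0,0,0],0.022],
  [0,[0,0,0],0.022],
  [0,[0,0,0],0.022],
])

```text
t: 19.05
eef_pos: [0.5297, -0.2331, 0.1569]
tool_rot: [0.0, 0.998, -0.062, 0.0]
contact_force: [-0.1, 0.6, -0.8]
gripper_width: 1.004
grasp_force: 0.0
```

Run:
```python
from h import *
np.set_printoptions(precision=4,suppress=True)
p=cam("wrist"); save(p,"w7",s=1.5); np.save("w7.npy",p["W"]); print(bot.get_obs()["eef_pos"])
for X in((.5724,-.2365,.004),(.6195,-.2429,.004),(.5253,-.2300,.004),(.5219,-.2552,.004)): print(w2px(p,X)*1.5)
for y in (-.1105,-.0955): print("staple crown",w2px(p,[*J(-.045,y),.066])*1.5)
```

```text
[ 0.5297 -0.2331  0.1569]
[381.9369 207.8853]
[382.5764 127.989 ]
[381.2078 280.3331]
[419.5076 280.6844]
staple crown [116.4699 315.1752]
staple crown [ 90.1139 320.2839]
```

View pics/w7.png

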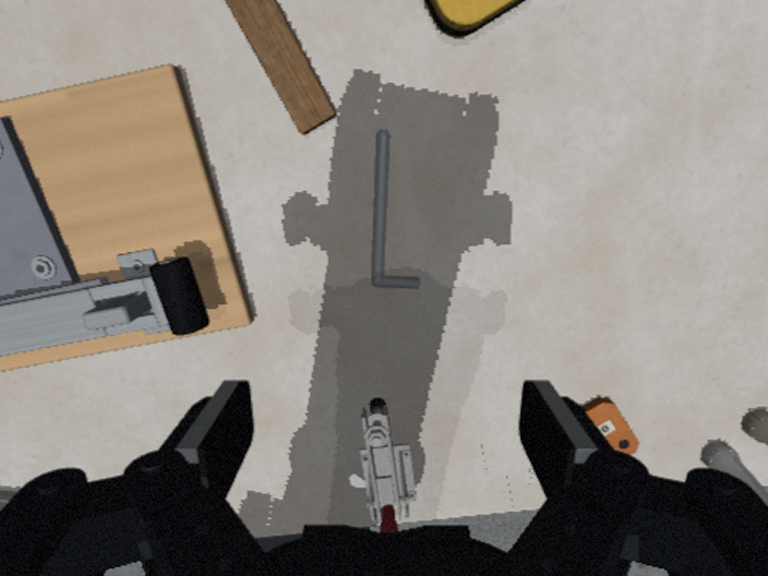

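The pin matches the estimate: its tip is at (383,130), its bend at (378,281) and its handle end at (420,283). The bar lies on the staple at about (110,315).

Run:
```python
from h import *
np.set_printoptions(precision=4,suppress=True)
p=dict(W=np.load("w7.npy"),intrinsics=[[307.44,0,257.09],[0,307.44,197.65],[0,0,1]])
f=lambda u,v,z:px2w(p,(u/1.5,v/1.5),z)
a,b=f(383,130,.006),f(378.5,280,.006); d=a-b; L=np.linalg.norm(d); d/=L
y=np.degrees(np.arctan2(d[1],d[0])); print(a,b,L,y)
g=b+d*.0205; m=b+.0475*d; print(m,g); go((g[0],g[1],.0),y)
```

```text
[ 0.6183 -0.243   0.006 ] [ 0.5263 -0.2284  0.006 ] 0.09312224178801758 -9.059476131778224
[ 0.5732 -0.2358  0.006 ] [ 0.5465 -0.2316  0.006 ]
t 19.1 shift [ 0.0828 -0.0182  0.7846] turn 0.0053 yaw now -7.15
```

Emit:
apply_moves([
  [0,[0.083,-0.018,0.2],0.005],
  [0,[0.083,-0.018,0.45],0.005],
  [0,[0.083,-0.018,0.65],0.005],
  [0.3,[0.083,-0.018,0.74],0.005],
  [0.6,[0.083,-0.018,0.77],0.005],
  [0.8,[0.083,-0.018,0.77],0.005],
  [1,[0.083,-0.018,0.77],0.005],
  [1,[0.083,-0.018,0.77],0.005],
  [1,[0.083,-0.018,0.77],0.005],
  [1,[0.083,-0.018,0.77],0.005],
  [1,[0.083,-0.018,0.77],0.005],
], squeeze=40)

```text
t: 20.2
eef_pos: [0.5477, -0.2322, 0.0047]
tool_rot: [0.0, 0.997, -0.08, 0.001]
contact_force: [-1.1, -0.2, 5.3]
gripper_width: 0.058
grasp_force: 39.3
```

Emit:
apply_moves([
  [1,[0,0,-0.02],0],
  [1,[0,0,-0.1],0],
  [1,[0,0,-0.3],0],
  [1,[0,0,-0.5],0],
  [1,[0,0,-0.5],0],
])

```text
t: 20.7
eef_pos: [0.5505, -0.2334, 0.1099]
tool_rot: [0.001, 0.997, -0.08, 0.005]
contact_force: [0.0, -0.6, 0.3]
gripper_width: 0.057
grasp_force: 38.9
```

Run:
```python
from h import *
p=cam("wrist"); save(p,"w8",s=1.5); np.save("w8.npy",p["W"]); print(bot.get_obs()["eef_pos"],bot.get_obs()["gripper_width"])
```

```text
[ 0.54894768 -0.23276453  0.10723684] 0.05249304411282891
```

View pics/w8.png

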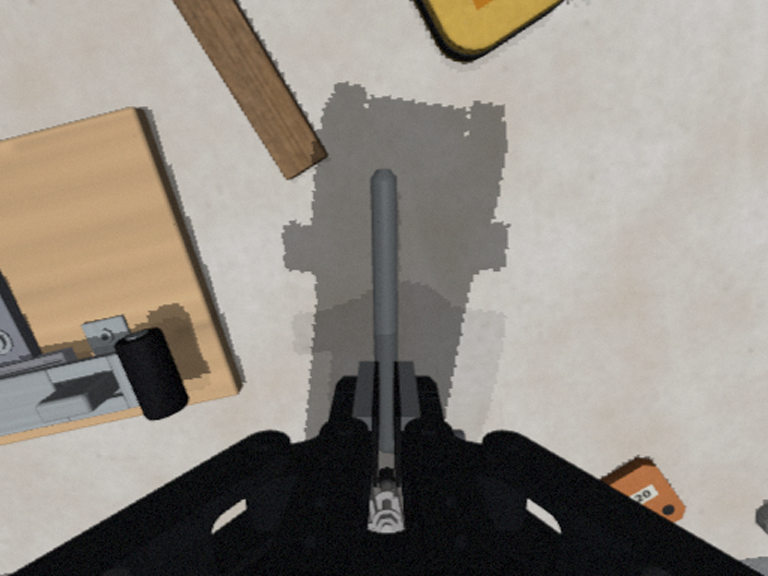

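The pin is held in line with the tool, its tip at (384,170). I'll work out from the ray where the tip is and whether it droops.

Run:
```python
from h import *
np.set_printoptions(precision=4,suppress=True)
p=bot.read_camera("wrist"); H=np.array(p["hand_eye"]);K=np.array(p["intrinsics"])
im=p["color"].astype(int)
d=H[:3,:3]@np.linalg.solve(K,[384/1.5,170/1.5,1]); c=H[:3,3]
for z in(-.012,-.008,-.004,0,.004): print("tip tool z",z,c+d*(z-c[2])/d[2])
# widths of shank along rows: pin darker/bluish than shadow
g=cv2.cvtColor(p["color"],cv2.COLOR_RGB2LAB)
for r in range(112,245,12): print(r,''.join("%4d"%x for x in g[r,236:278,2]))
```

```text
tip tool z -0.012 [ 0.0722 -0.0001 -0.012 ]
tip tool z -0.008 [ 0.0721 -0.0001 -0.008 ]
tip tool z -0.004 [ 0.0719 -0.0001 -0.004 ]
tip tool z 0 [ 0.0718 -0.0001  0.    ]
tip tool z 0.004 [ 0.0716 -0.0001  0.004 ]
112  130 129 130 130 132 132 131 131 131 131 131 131 131 130 129 131 131 130 129 130 130 131 130 130 131 130 130 130 131 130 130 130 130 131 130 130 131 129 130 129 130 130
124  131 131 132 130 131 131 131 131 131 131 130 129 125 127 127 126 127 126 127 126 126 126 126 126 127 127 126 126 130 131 131 131 131 130 130 129 130 130 131 131 130 131
136  131 131 131 131 131 131 131 131 131 131 131 129 126 126 126 126 126 126 125 125 126 126 126 125 125 126 126 127 129 130 132 132 132 130 131 130 129 131 132 130 131 132
148  131 132 130 132 131 131 131 132 130 131 130 131 127 127 127 126 126 127 126 127 126 126 126 127 127 126 126 126 128 130 132 131 132 132 131 132 132 131 132 131 132 132
160  132 131 130 132 131 130 131 129 131 131 132 130 128 126 126 127 126 126 126 126 126 125 126 127 127 125 127 127 128 131 131 132 131 131 131 131 131 133 132 131 131 131
172  130 131 130 131 
[... 489 characters left out ...]
 129 130
208  132 132 131 131 130 131 131 130 130 129 131 131 129 127 126 126 125 126 125 125 126 126 125 126 127 126 127 126 127 129 131 131 130 130 131 131 130 130 131 130 130 130
220  130 130 131 130 130 131 130 130 131 130 130 131 129 128 127 127 126 126 126 127 126 126 126 127 127 126 127 127 128 129 130 130 130 130 130 130 129 130 130 130 130 130
232  132 130 130 131 131 130 131 130 130 131 130 129 130 129 127 126 128 127 126 127 126 126 125 126 126 126 126 127 128 129 130 131 129 130 131 130 130 131 130 130 130 129
244  129 128 129 127 127 125 129 126 126 127 127 128 127 127 128 129 126 126 126 125 126 126 127 127 127 127 127 127 126 126 127 125 125 128 126 126 125 127 126 126 129 130
```

The pin is level but held only at the very fingertips. I'll set it back down and regrip it lower.

Emit:
apply_moves([
  [1,[0,0,0.25],0],
  [1,[0,0,0.45],0],
  [1,[0,0,0.495],0],
  [1,[0,0,0.5],0],
  [0.8,[0,0,0.5],0],
  [0.75,[0,0,0.5],0],
  [0.75,[0,0,0.515],0],
  [0.75,[0,0,0.515],0],
  [1,[0,0,0.515],0],
  [1,[0,0,0.515],0],
  [1,[0,0,0.515],0],
  [1,[0,0,0.515],0],
], squeeze=60)

```text
t: 22.0
eef_pos: [0.5472, -0.2321, 0.0005]
tool_rot: [0.0, 0.997, -0.08, 0.001]
contact_force: [-2.1, 0.8, 9.6]
gripper_width: 0.062
grasp_force: 59.7
```

Run:
```python
from h import *
t=J(-.145,-.103); print(t); go((*t,.12),4.1)
```

```text
[ 0.44043532 -0.08890353]
t 22.0 shift [-0.6405 -0.6217 -0.5981] turn -0.0368 yaw now -9.16
```

Emit:
apply_moves([
  [1,[0,0,-0.1],0],
  [1,[-0.05,0,-0.3],0],
  [1,[-0.2,-0.1,-0.5],-0.01],
  [1,[-0.35,-0.25,-0.6],-0.02],
  [1,[-0.5,-0.4,-0.6],-0.03],
  [1,[-0.6,-0.55,-0.6],-0.037],
  [1,[-0.64,-0.622,-0.6],-0.037],
  [1,[-0.64,-0.622,-0.6],-0.037],
  [1,[-0.64,-0.622,-0.6],-0.037],
])

```text
t: 22.9
eef_pos: [0.4401, -0.089, 0.1197]
tool_rot: [0.0, 0.999, 0.037, -0.0]
contact_force: [0.2, -0.9, 0.1]
gripper_width: 0.058
grasp_force: 58.8
```

Run:
```python
from h import *
np.set_printoptions(precision=4,suppress=True)
p=cam("wrist"); save(p,"w9",s=1.5); np.save("w9.npy",p["W"]); print(bot.get_obs()["eef_pos"],bot.get_obs()["gripper_width"])
t=J(-.145,-.103); go((*t,.0505),4.1)
for y in(-.1155,-.0905):
  for x in (-.05,-.04): print("crown",w2px(p,[*J(x,y),.066])*1.5)
for y in(-.125,-.147):
  for x in (-.066,-.024): print("barrel side",w2px(p,[*J(x,y),.044])*1.5)
```

```text
[ 0.4403 -0.0895  0.1197] 0.053568121821265566
t 22.95 shift [ 0.0008 -0.0031  0.346 ] turn 0.0 yaw now 4.11
crown [416.5767 102.3534]
crown [417.1334  74.4115]
crown [352.9866 102.2593]
crown [352.4692  74.3122]
barrel side [433.8014 145.78  ]
barrel side [437.0656  41.0053]
barrel side [482.776  145.8483]
barrel side [489.2251  41.0888]
```

View pics/w9.png

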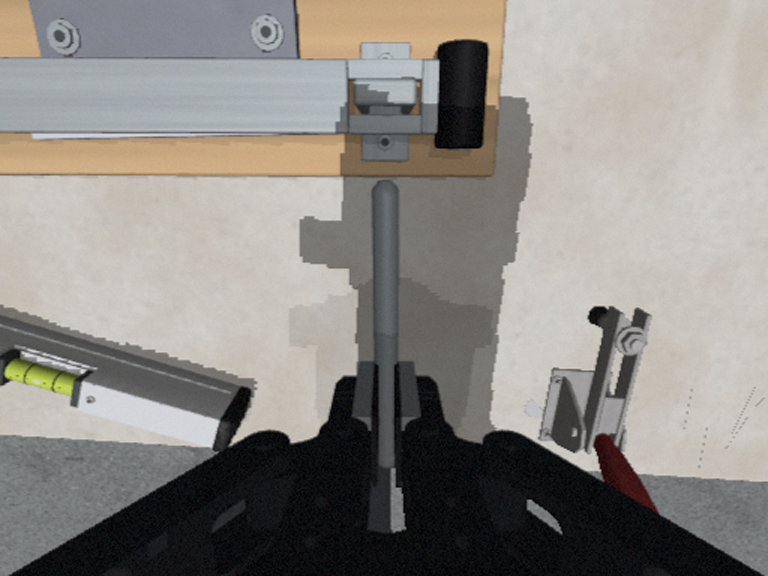

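The pin (u≈385) lines up with the staple's crown (355–415, 80–103) and its plate screws (u=385). I'm past the picture allowance, so from here I'll work by forces and numbers.

Emit:
apply_moves([
  [1,[0,-0.002,0.1],0],
  [1,[0,-0.002,0.22],0],
  [1,[0,-0.002,0.31],0],
  [1,[0,-0.002,0.346],0],
  [1,[0,-0.002,0.346],0],
  [1,[0,-0.002,0.346],0],
])

```text
t: 23.55
eef_pos: [0.4405, -0.0888, 0.0511]
tool_rot: [0.0, 0.999, 0.036, 0.0]
contact_force: [0.1, 0.5, -0.3]
gripper_width: 0.055
grasp_force: 58.8
```

Run:
```python
from h import *
np.set_printoptions(precision=4,suppress=True)
T,o=tool(); print(T[:3,3],o["contact_force"])
go((*J(-.145,-.103),.0505),4.1); go((*J(-.085,-.103),.0505),4.1); go((*J(-.072,-.103),.0505),4.1)
p=cam("wrist"); g=cv2.cvtColor(p["color"],cv2.COLOR_RGB2GRAY)
# shank width by column gradients, in the rows that show it
for r in range(128,240,16):
    e=np.abs(np.gradient(cv2.GaussianBlur(g,(3,7),0)[r].astype(float)))
    print(r,240+int(e[240:257].argmax()),257+int(e[257:275].argmax()))
```

```text
[ 0.4405 -0.0888  0.0511] [ 0.0825  0.5371 -0.2756]
t 23.55 shift [-0.0004  0.0006  0.0028] turn 0.0 yaw now 4.11
t 23.55 shift [0.2996 0.0007 0.003 ] turn 0.0 yaw now 4.11
t 23.55 shift [0.3646 0.0007 0.003 ] turn 0.0 yaw now 4.11
128 247 266
144 247 266
160 248 266
176 248 266
192 248 265
208 248 265
224 248 265
```

Emit:
apply_moves([
  [1,[0.05,0.0005,0.002],0],
  [1,[0.09,0.0005,0.002],0],
  [1,[0.12,0.0005,0.002],0],
  [1,[0.15,0.0005,0.002],0],
  [1,[0.18,0.0005,0.002],0],
  [1,[0.18,0.0005,0.002],0],
])

```text
t: 24.2
eef_pos: [0.477, -0.0856, 0.0504]
tool_rot: [-0.0, 0.999, 0.037, 0.0]
contact_force: [-0.2, -0.2, -1.0]
gripper_width: 0.054
grasp_force: 58.8
```

Emit:
apply_moves([
  [1,[0.03,0,0],0],
  [1,[0.06,0,0],0],
  [1,[0.09,0,0],0],
  [1,[0.12,0,0],0],
  [1,[0.145,0,0],0],
  [1,[0.145,0,0],0],
])

```text
t: 24.8
eef_pos: [0.5058, -0.0835, 0.0504]
tool_rot: [-0.0, 0.999, 0.036, 0.0]
contact_force: [-0.8, -0.1, -1.5]
gripper_width: 0.056
grasp_force: 58.8
```

Emit:
apply_moves([
  [1,[0.025,0,0],0],
  [1,[0.05,0,0],0],
  [1,[0.05,0,0],0],
])

```text
t: 25.1
eef_pos: [0.5157, -0.0828, 0.0504]
tool_rot: [-0.0, 0.999, 0.036, 0.0]
contact_force: [0.5, -0.5, -1.0]
gripper_width: 0.057
grasp_force: 58.8
```

Emit:
apply_moves([
  [1,[0,0,0.008],0],
  [0.92,[0,0,0.008],0],
  [0.87,[0,0,0.008],0],
  [0.86,[0,0,0.008],0],
  [0.86,[0,0,-0.01],0],
  [0.86,[0,0,-0.04],0],
  [0.86,[0,0,-0.1],0],
  [0.86,[0,0,-0.2],0],
  [0.86,[0,0,-0.3],0],
  [0.86,[0,0,-0.3],0],
])

```text
t: 26.1
eef_pos: [0.517, -0.0831, 0.1137]
tool_rot: [0.0, 0.999, 0.036, 0.003]
contact_force: [1.4, -0.4, -0.3]
gripper_width: 0.139
grasp_force: 0.0
```

Run:
```python
from h import *
np.set_printoptions(precision=4,suppress=True)
p=cam("wrist"); print(tool()[0][:3,3]); save(p,"w10",s=1.5); np.save("w10.npy",p["W"])
for r in bot.look_for(p,"lock_pin")[:2]: print(r)
q=cam("scene")
for r in bot.look_for(q,"lock_pin")[:2]: print("s",r)
# tip side search: where does the far tip lie, along the line of the loop?
for x in np.arange(-.12,.02,.01): 
    u=w2px(p,[*J(x,-.103),.051]); u=np.round(u).astype(int); print(round(x,3),u, p["color"][u[1],u[0]] if 0<=u[1]<384 else None)
```

```text
[ 0.5161 -0.083   0.1123]
{'point': [0.5313, -0.086, 0.0559], 'confidence': 0.71}
s {'point': [0.5243, -0.0826, 0.0513], 'confidence': 0.48}
-0.12 [257 279] [107 104 101]
-0.11 [257 267] [107 102 100]
-0.1 [257 255] [80 81 82]
-0.09 [257 243] [75 80 82]
-0.08 [257 230] [73 77 81]
-0.07 [257 217] [72 76 77]
-0.06 [257 204] [69 72 73]
-0.05 [257 190] [101 107 108]
-0.04 [257 176] [69 72 73]
-0.03 [257 162] [69 70 73]
-0.02 [257 147] [77 81 81]
-0.01 [257 131] [106  91  76]
-0.0 [257 116] [124 104  79]
0.01 [257  99] [127 106  82]
```

Run:
```python
from h import *
p=cam("wrist")
for lo,hi in((-.114,-.094),(-.026,.004)):
  for x in np.arange(lo,hi,.002):
    u=np.round(w2px(p,[*J(x,-.103),.053])).astype(int); print(round(x,3),u[1],p["color"][u[1],u[0]],end="; ")
  print()
for r in bot.look_for(p,"lock_pin")[:1]: print(r)
t=J(-.13,-.103); go((*t,.1123),4.1); go((*t,.045),4.1)
```

```text
-0.114 272 [113 110 106]; -0.112 270 [108 106 103]; -0.11 267 [107 105 100]; -0.108 265 [107 106 102]; -0.106 262 [110 108 106]; -0.104 260 [109 106 104]; -0.102 257 [109 107 102]; -0.1 255 [107 103 102]; -0.098 252 [74 78 80]; -0.096 250 [78 80 84]; -0.094 247 [78 82 82]; 
-0.026 153 [68 69 73]; -0.024 149 [65 68 71]; -0.022 146 [60 63 65]; -0.02 143 [67 70 73]; -0.018 140 [66 68 69]; -0.016 137 [78 81 83]; -0.014 134 [86 79 73]; -0.012 131 [80 75 69]; -0.01 127 [90 80 69]; -0.008 124 [93 84 73]; -0.006 121 [93 85 73]; -0.004 118 [97 84 72]; -0.002 114 [125 106  80]; -0.0 111 [123 105  78]; 0.002 108 [124 104  79]; 
{'point': [0.5348, -0.082, 0.0572], 'confidence': 0.75}
t 26.4 shift [-0.2947  0.0036 -0.013 ] turn 0.0002 yaw now 4.17
t 26.4 shift [-0.2942  0.0036  0.3235] turn 0.0002 yaw now 4.17
```

The extents suggest the pin has tipped, handle end down, with its tip about 30 mm past the loop. I'll push it in further with closed fingers on the handle end so that it balances on the bar.

Emit:
apply_moves([
  [1,[-0.15,0.003,-0.02],0],
  [1,[-0.32,0.003,-0.02],0],
  [1,[-0.32,0.003,0.1],0],
  [1,[-0.32,0.003,0.25],0],
  [1,[-0.32,0.003,0.36],0],
  [1,[-0.32,0.003,0.41],0],
  [1,[-0.32,0.003,0.41],0],
])

```text
t: 27.1
eef_pos: [0.4498, -0.088, 0.027]
tool_rot: [-0.0, 0.999, 0.036, -0.002]
contact_force: [0.7, -0.0, 0.3]
gripper_width: 0.001
grasp_force: 0.0
```

Run:
```python
from h import *
T,o=tool(); print(T[:3,3],o["contact_force"])
go((*J(-.118,-.103),.03),4.1); go((*J(-.1065,-.103),.03),4.1)
```

```text
[ 0.44979963 -0.08797605  0.02697527] [ 0.7007927  -0.00307904  0.28156573]
t 27.1 shift [ 0.0879  0.0014 -0.0154] turn 0.0002 yaw now 4.17
t 27.1 shift [ 0.1454  0.0015 -0.0156] turn 0.0002 yaw now 4.17
```

Emit:
apply_moves([
  [1,[0.04,0.001,0],0],
  [1,[0.07,0.001,0],0],
  [1,[0.09,0.001,0],0],
  [1,[0.11,0.001,0],0],
  [1,[0.13,0.001,0],0],
  [1,[0.145,0.001,0],0],
  [1,[0.145,0.001,0],0],
])

```text
t: 27.8
eef_pos: [0.4804, -0.0862, 0.0284]
tool_rot: [-0.0, 0.999, 0.036, 0.0]
contact_force: [-0.3, -0.5, 0.7]
gripper_width: -0.001
grasp_force: 0.0
```

```bash
cat >> h.py <<'E'
def ends(p):
  for z in(.04,.053,.066):
    s=''
    for x in np.arange(-.13,.03,.003):
        u=np.round(w2px(p,[*J(x,-.103),z])).astype(int)
        c=p["color"][u[1],u[0]].astype(int) if 0<=u[1]<384 else np.array([9,0,0])
        s+='#' if c[0]<=c[2]-2 and c[0]<90 else ('b' if c[0]<=c[2]+1 else '.')
    print(z,s)
E
python3 - <<'E'
from h import *
p=cam("wrist"); print(bot.get_obs()["contact_force"]); ends(p)
s=cam("scene"); ends(s)
E
```

```text
[-0.08322081  0.39850281  0.1850561 ]
0.04 bb####.##################bbbb########bbbbbbbbb........
0.053 ..b#b###bbb#.#############bbbb#######bbbbbbbb.........
0.066 .....######b.b#############bbb#######bbbbbb...........
0.04 .....###############.....#########....................
0.053 .....#bb############.bb##########.........b...........
0.066 .....b#####b####b.....########........................
```

Emit:
apply_moves([
  [1,[-0.05,0,0],0],
  [1,[-0.12,0,0],0],
  [1,[-0.12,0,-0.1],0],
  [1,[-0.1,0,-0.3],0],
  [1,[0,0,-0.45],0],
  [1,[0.15,0,-0.5],0],
  [1,[0.15,0,-0.5],0],
  [1,[0.15,0,-0.5],0],
])

```text
t: 28.7
eef_pos: [0.5091, -0.0841, 0.1281]
tool_rot: [0.0, 0.999, 0.036, -0.0]
contact_force: [-0.4, -0.5, 0.1]
gripper_width: -0.002
grasp_force: 0.0
```

Run:
```python
from h import *
T,o=tool(); print(T[:3,3],o["contact_force"])
p=cam("wrist"); ends(p); np.save("w11.npy",p["W"]); cv2.imwrite("pics/w11.png",p["color"][:,:,::-1])
# width of shank / lateral profile at several x
for x in(-.11,-.1,-.095,-.09,-.08,-.07,-.02,-.015,-.01,-.005,0,.005,.01):
    u=np.round(w2px(p,[*J(x,-.103),.052])).astype(int)
    r=p["color"][u[1],u[0]-16:u[0]+17].astype(int); print(x,u,''.join('%4d'%v for v in (r[:,0]-r[:,2])[::2]),'|',''.join('%4d'%v for v in r[::2,1]))
for c in (p,cam("scene")):
  for t in("lock_pin","straightedge","grip"):
    for r in bot.look_for(c,t)[:1]: print(t,r)
```

```text
[ 0.50906618 -0.08407108  0.12809348] [-0.35610056 -0.45122718  0.05709562]
0.04 .b#b##b.....########.b###bbb##########................
0.053 .b.######.....########.###bbb#########................
0.066 bbb#b.bb#b#....########.###bbb#########...............
-0.11 [256 249]   10   7  -5  -2  -4  -3  -5  -4  -1  -4  -5  -5  -5  -4  -5  -3   7 |  153  99  61  59  60  58  57  30  14   6  24  59  63  62  59  61  95
-0.1 [256 237]    4   6   6   8   5   5   7   6   6   4   5   6   6   6   7   5   2 |  101 101 105 103 104 104 103 106 107 102 102 105 102 103 104 105 101
-0.095 [256 231]    3   6   4   1   6   3   4   4   4   5   8   8   4   4   6   5   5 |  111 104 105 104 103 106 109 105 109 104 103 101 101 102 104 105 101
-0.09 [256 225]    7   4   4   6   5   3   4   6  -2  -6  -7  -6  -5  -1   4   5   5 |  163 104 104 109 106 103 105 104  67  76  85  83  76  74 102 105 105
-0.08 [256 213]   10   5   6   3   5   5   6   6  -2  -7  -6  -7  -5  -3  -7  -4  -8 |  184 104 104 102 101 103 102 102  63  77  85  88  80  56  55  63  64
-0.07 [256 200]    4   2   3   2   5   5   6   6  -4  -5  -4  
[... 872 characters left out ...]
0.005 [256  94]   42  43  44  44  44  45  42  41  45  39   4   1   1  39  45  45  44 |  104 101  98  98  98 102 101 102 103  94  84  92  91  90 100 100 102
0.01 [256  86]   47  44  43  47  43  44  44  45  44  45  44  43  43  43  45  43  43 |  101 103 103 103 102 102 102 102 103 103 103 105 106 105 103 104 105
lock_pin {'point': [0.5488, -0.0864, 0.0547], 'confidence': 0.68}
straightedge {'point': [0.5455, -0.0172, 0.0242], 'confidence': 0.8}
grip {'point': [0.5323, -0.0036, 0.0495], 'confidence': 0.83}
lock_pin {'point': [0.5283, -0.0804, 0.053], 'confidence': 0.57}
straightedge {'point': [0.5196, 0.0324, 0.023], 'confidence': 0.65}
grip {'point': [0.5316, 0.033, 0.0455], 'confidence': 0.58}
```

Emit:
apply_moves([
  [1,[0,0,-0.15],0],
  [1,[0,0,-0.3],0],
  [1,[0,0,-0.3],0],
  [1,[0,0,-0.3],0],
  [1,[0,0,-0.3],0],
])

```text
t: 29.6
eef_pos: [0.5091, -0.0841, 0.1874]
tool_rot: [-0.0, 0.999, 0.036, -0.001]
contact_force: [-0.0, 0.1, 1.0]
gripper_width: 0.0
grasp_force: 0.0
```

```bash
python3 -c "
from station import bot
print(bot.hand_in())"
```

```text
the job is handed in; nothing more can be done
None
```

The job is handed in at 29.6 s, with no verdict returned: by my checks the straightedge is flush, the bar is down over the staple, and the pin is level through the loop, about 50 mm out at the tip and 45 mm at the handle; I viewed 12 pictures, two over the limit of 10.

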